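# Put the hand plane away in the sloped plane till

## Robot

A 6-joint arm with a two-finger parallel gripper is mounted at the origin on the work surface. World frame = base frame: x ahead of the robot, y to its left, z up, the work surface at z = 0. Lengths are in m, angles in degrees, forces in N, time in s.
With the tool pointing down it reaches from about 0.425 to 1.125 m from the base axis. Payload 14.9 kg.
Tool frame: the origin (TCP) lies between the finger pads; the fingertips stand 11 mm ahead of it and the grasp point (between the pads) lies 8 mm behind it; z points along the fingers, y is the direction in which the jaws open and shut (so a half turn about z gives the same grasp; the last joint's range is limited). The gripper opens to 91 mm and grips with 3 to 60 N. Pads are 32 mm wide; open, the fingers measure 118 mm over their backs; the gripper's body (76 mm by 178 mm) begins 60 mm behind the grasp point.
Start: joints at [-1.908, 21.709, 99.362, -0, 58.929, -1.908], TCP at [0.7, -0, 0.225] pointing down, gripper open.
Joint ranges: [-158.91, 158.91], [-42.39, 125.64], [0.06, 152.35], [-60.88, 240.88], [17.5, 164.5], [-176.32, 176.32]. Speed limits (degrees/s): [108.29, 108.29, 136.94, 180, 180, 180].

## Interface

Orientations are given as a 3x3 rotation matrix whose columns are the frame's x, y, z axes.
In Python, from workcell import ctrl, vision, ticket gives the robot as it stands.
- The arm moves only by the tool jog_arm, never from a script. Its argument "rows" is a list of rows, each a list of 7 numbers: the shift along the tool's x, y, z in cm, then the turn, a rotation vector about the tool's x, y, z in units of 5 degrees (1.0 is 5 degrees), then the opening, from -1 (shut) to 1 (fully open), so that 0 is half open. A call has 1 to 10 rows; each row is the pose to reach, as a shift and turn from the pose commanded when the call began, along the tool's axes at that moment; what a row does not reach only later rows make up. A row lasts 1/10 s, in which the tool goes at most 50 mm and 8.59 degrees, less where a joint would pass 70% of its speed; a pose out of reach is approached as far as the arm can. A call with a gripper value outside its range is refused whole. The fingers move at their own pace and stop on an object; "squeeze" is the grip in N (left out, the last holds). Time passes only in rows, so rows that repeat a pose let the fingers close. It gives the time, the measured TCP pose, the force and the opening at its end, in the units of the state.
- ctrl.sense(): the state, without advancing time (a new reading comes with each control period).
- vision.grab_frame(name): name is "scene" or "side" or "wrist"; returns the picture (480x640x3 uint8, red, green, blue); there is no depth.
- vision.get_calibration(name): a dict with "intrinsics" (3x3 intrinsics, pixels), "T" (4x4, takes a point from camera to world coordinates); the wrist camera has in their place "mount" (4x4, takes a point from camera to tool coordinates, whose origin is the TCP and whose axes are the flange's). Camera axes: x right, y down, z forward; pixel columns grow to the right and rows downward; lengths in m; the calibration is good to about 2 mm. A picture is of the moment at which its call begins: read the wrist's pose just before it. get_calibration takes no time and is no camera call.
- ticket.close_job(): hands the job in, once; it reports no verdict.
The state is a dict: "t": time; "joints": joint angles; "dq": joint speeds; "joint_torque": joint torques, N m; "position": TCP position; "eef_rot": TCP orientation; "ft_force": force on the tool from outside, world axes, zero at the start; "moment": the same for the moment, N m; "grip_width": finger opening in m.
Only numpy, scipy, OpenCV 4.12 (cv2) and the standard library are available. Lean on these libraries where they do the work, as an engineer would, in place of code of your own. Each camera call takes 0.05 s, during which the arm holds its last target. There are 200 camera calls.

## Task

Put the wooden hand plane from the bench away in the empty bay of the sloped till: lower it, without dropping it, so that it lies sole flat on the slope in the middle of the bay, straight, toe uphill and heel down against the ledge. Then swing that bay's wooden keeper fully closed, straight down the slope over the plane's toe, and let go. Leave the planes already in the till, the tin and the chisel where they are.

Things in the scene. Friction and masses are not known exactly. Their poses are not given: they have to be found in the camera images.
- plane_mid (a point): Centre of the wooden hand plane that lies sole down on the open bench: a hardwood block 180 mm long, 52 mm wide, 54 mm high (46 mm over its rear 40 mm), 0.5 to 0.75 kg, with flat parallel sides. 27 mm above the sole. x points to the toe (front end), y to its left, z up out of the sole. A steel iron leans back out of it, up to 76 mm above the sole, 10 to 50 mm behind this point.
- plane_toe (a point): Centre of the plane's front end (toe), 90 mm ahead of plane_mid along its x and at the same height; the heel is as far behind.
- bay: The one empty bay of the plane till, a fixed three-bay plywood rack sloping at 30 degrees. Origin: foot of the sloped face, mid-width, where it meets the ledge, 50 mm above the bench. x runs up the slope, y left across the bay, z square out of the face. 110 mm wide between dividers 10 mm high. The next bays, 120 mm to one or both sides, hold planes up to 60 mm high.
- bay_ledge (a point): Middle of the inner face of the ledge at the foot of the empty bay (x = 0, y = 0, z = 10 mm in bay). The ledge is 20 mm high and 16 mm thick; a plane's heel rests against it. Friction may or may not hold a plane part-way up the slope, so bring it down to the ledge.
- keeper_pivot (a point): Pivot of the empty bay's keeper, at x = 223, y = 0, z = 58 mm in bay, on top of a block 26 mm long (x = 210 to 236 mm), 30 mm wide and 58 mm high. The axis is square to the sloped face.
- keeper (a joint): Angle of the empty bay's wooden keeper (turn button), rad: 0 = closed, pointing straight down the slope over the toe of a plane in the bay; grows as it swings open, clockwise seen square to the face, to 1.75; at 1.57 it points to +y of bay. Bar 22 mm wide, 10 mm thick, underside 60 mm above the face, 78 mm long from the pivot. It stays where left; 1 N at the knob turns it.
- keeper_knob (a point): Centre of the round finger knob on the keeper's free end, 66 mm from the pivot axis and 86 mm above the sloped face. The knob is 17 mm across and 18 mm high, along z of bay, on a 10 mm neck that stands 7 mm high on the bar.
- plane: The same wooden plane as plane_mid; origin under the centre of its sole.
- block_plane_mid (a point): Steel block plane, 160 x 50 mm, 55 mm high, lying in another bay of the till; its middle, 25 mm above its sole. x points up the slope.
- rebate_plane_mid (a point): Narrow dark steel rebate plane, 180 x 30 mm, 60 mm high, lying in another bay of the till; its middle, 25 mm above its sole. x points up the slope.
- chisel_mid (a point): Chisel with a blue handle, 260 mm long, on the bench; where blade and handle meet. x points to the edge.
- wax_tin_mid (a point): Round metal tin, 72 mm across and 42 mm high, on the bench; its middle.

How it is judged:
By the outcome, as a careful person would: the job done as asked, in the order asked, and still so for the second after the job is handed in, with the robot touching nothing.
It also fails if it takes over 54 s, if anything falls off the work surface, if the arm or the gripper's body presses on something with over 40 N, if the wrist force passes 120 N, or if a joint passes its speed limit or range.

## Working session

There is one attempt and no reset: what is moved stays moved. The work goes in short steps, Python scripts to look and compute and a tool call to move; the robot and the scene stay as the last step left them, time stands still between calls to the robot, and variables do not carry over. Pictures are saved under pics/ and viewed, about 8 in all and at most 12, crops included, and the job is handed in when it is done.

Besides the shell and the picture viewer there is one more tool, called by a JSON object that holds its "fn" and its "kwargs". jog_arm: Moves the arm, as the interface text tells. Its arguments: {"type":"object","properties":{"rows":{"type":"array"},"squeeze":{"type":"number"}},"required":["rows"]}

```bash
mkdir -p pics; ls
python3 - <<'E'
from workcell import ctrl, vision
import cv2,numpy as np
np.set_printoptions(precision=4,suppress=True)
s=ctrl.sense();print({k:s[k] for k in('t','position','ft_force','grip_width')})
for n in("scene","side","wrist"):
    im=vision.grab_frame(n);cv2.imwrite(f"pics/{n}0.png",im[:,:,::-1])
    c=vision.get_calibration(n);print(n,*[ (k,np.array(v)) for k,v in c.items()])
E
```

```text
pics
{'t': 0.0, 'position': array([0.6996, 0.    , 0.2243]), 'ft_force': array([ 0.5082,  0.163 , -0.3525]), 'grip_width': 0.09127698451521164}
scene ('intrinsics', array([[466.4871,   0.    , 318.8198],
       [  0.    , 466.4871, 239.0599],
       [  0.    ,   0.    ,   1.    ]])) ('T', array([[ 0.8352,  0.467 , -0.2904,  0.8768],
       [ 0.5498, -0.6967,  0.4609, -0.5885],
       [ 0.0129, -0.5446, -0.8386,  1.0301],
       [ 0.    ,  0.    ,  0.    ,  1.    ]]))
side ('intrinsics', array([[463.7854,   0.    , 323.9843],
       [  0.    , 463.7854, 243.7077],
       [  0.    ,   0.    ,   1.    ]])) ('T', array([[ 0.9071, -0.2932,  0.302 ,  0.2451],
       [-0.4204, -0.5953,  0.6848, -0.8148],
       [-0.021 , -0.7482, -0.6632,  0.8487],
       [ 0.    ,  0.    ,  0.    ,  1.    ]]))
wrist ('intrinsics', array([[432.103 ,   0.    , 321.8447],
       [  0.    , 432.103 , 241.527 ],
       [  0.    ,   0.    ,   1.    ]])) ('mount', array([[ 0.0014, -0.9593, -0.2822,  0.0799],
       [ 1.    ,  0.0016, -0.0007,  0.0002],
       [ 0.0011, -0.2822,  0.9593, -0.16  ],
       [ 0.    ,  0.    ,  0.    ,  1.    ]]))
```

View pics/scene0.png

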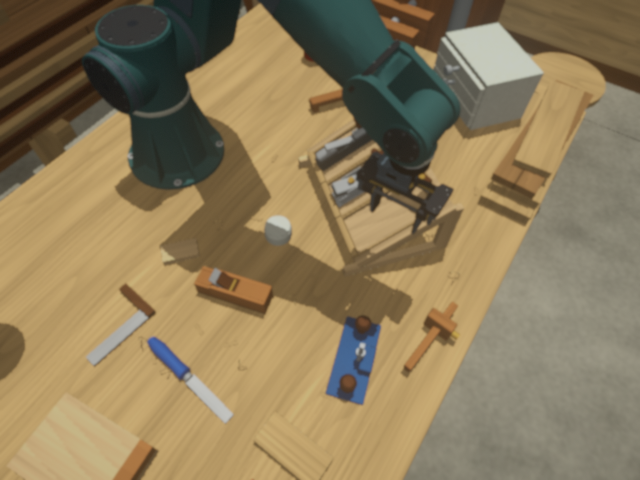

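View pics/side0.png

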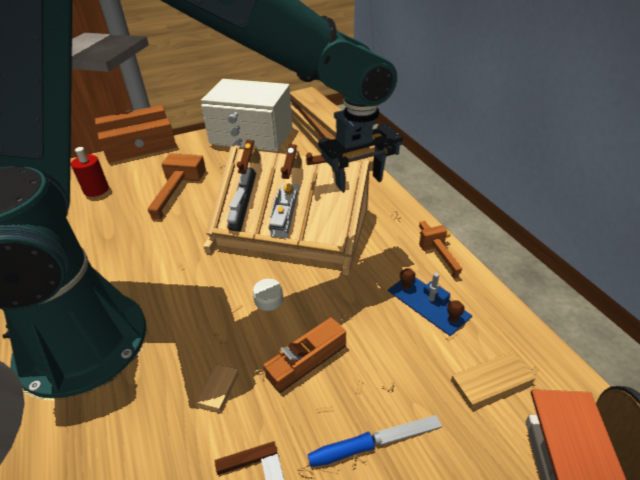

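```bash
cat > h.py <<'E'
import numpy as np,cv2
from workcell import ctrl,vision
from scipy.spatial.transform import Rotation as Rn
np.set_printoptions(precision=4,suppress=True)
def cal(n,pose=None):
    c=vision.get_calibration(n);K=np.array(c['intrinsics'])
    if n=='wrist':
        T=np.eye(4);T[:3,:3]=pose[1];T[:3,3]=pose[0];T=T@np.array(c['mount'])
    else: T=np.array(c['T'])
    return K,T
def P(KT):
    K,T=KT;return K@np.linalg.inv(T)[:3]
def proj(KT,X):
    q=P(KT)@np.append(X,1);return q[:2]/q[2]
def tri(A,a,B,b):
    X=cv2.triangulatePoints(P(A),P(B),np.float64(a).reshape(2,1),np.float64(b).reshape(2,1)).ravel();X=X[:3]/X[3]
    return X,np.linalg.norm(proj(A,X)-a)
def onz(KT,a,z):
    K,T=KT;d=T[:3,:3]@np.linalg.inv(K)@np.array([*a,1.]);o=T[:3,3];return o+d*(z-o[2])/d[2]
def snap(name,f):
    s=ctrl.sense();im=vision.grab_frame(name);cv2.imwrite(f,im[:,:,::-1])
    return (np.array(s['position']),np.array(s['eef_rot'])),im
def move(pos,R):
    """row numbers needed from the present pose to (pos,R)"""
    s=ctrl.sense();R0=np.array(s['eef_rot']);d=R0.T@(np.array(pos)-s['position'])*100
    w=np.degrees(Rn.from_matrix(R0.T@R).as_rotvec())/5
    return np.r_[d,w]
E
python3 - <<'E'
from h import *
S,D=cal('scene'),cal('side')
for n,a,b in [("plane c",(233,288),(306,352)),("toe top mid",(271,294),(335,327)),("ledgeR",(350,265),(348,262)),("ledgeL",(303,160),(208,240)),("topR",(460,210),(368,160)),("tin",(278,230),(267,294)),("chisel",(187,377),(374,440))]:
    print(n,tri(S,a,D,b))
print(onz(S,(200,285),.05),onz(S,(268,297),.05),onz(D,(270,368),.05),onz(D,(338,330),.05))
im=[cv2.imread(f'pics/{f}0.png') for f in('side','scene')]
a=cv2.resize(im[0][120:280,190:400],None,fx=3.6,fy=3.6,interpolation=2)
cv2.imwrite('pics/a.png',a)
E
```

```text
plane c (array([ 0.4384, -0.2698,  0.0351]), np.float64(0.5113019662230807))
toe top mid (array([ 0.5225, -0.2327,  0.0314]), np.float64(0.19842973513089757))
ledgeR (array([ 0.6392, -0.0656,  0.038 ]), np.float64(0.626962342331984))
ledgeL (array([0.3436, 0.1625, 0.039 ]), np.float64(2.349296657069734))
topR (array([0.8035, 0.1311, 0.1772]), np.float64(1.9904670101608528))
tin (array([ 0.4227, -0.0684,  0.0221]), np.float64(0.7162195831774969))
chisel (array([ 0.4812, -0.4858,  0.0106]), np.float64(0.8558228249478159))
[ 0.3765 -0.3124  0.05  ] [ 0.5276 -0.2489  0.05  ] [ 0.3545 -0.2823  0.05  ] [ 0.5186 -0.2565  0.05  ]
```

View pics/a.png

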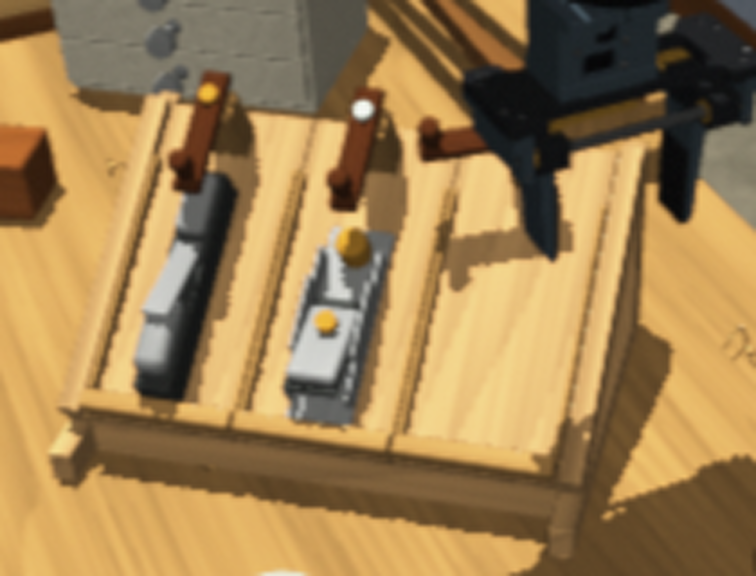

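View pics/wrist0.png

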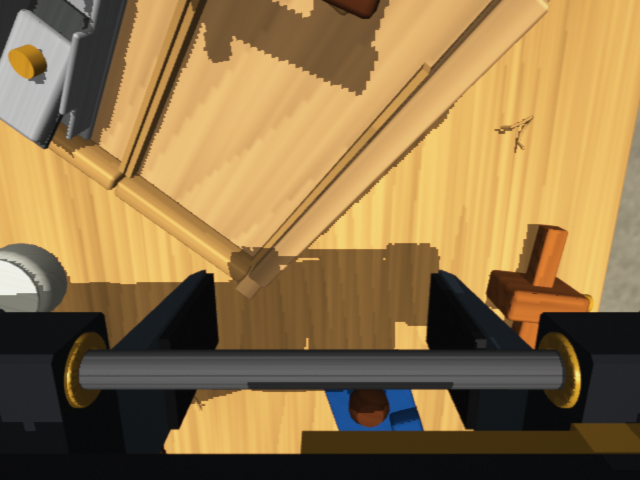

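Run:
```python
from h import *
s=ctrl.sense();print(s['t'],s['eef_rot'])
a=np.radians(52);n=np.array([-.5*np.cos(a),-.5*np.sin(a),.866]);xb=np.array([.866*np.cos(a),.866*np.sin(a),.5]);
R=np.c_[xb,np.cross(-n,xb),-n]
o=np.array([.59,-.02,.05])
print('bay view',move(o+xb*.12+n*.24,R))
```

```text
0.15 [[-0.      1.     -0.0008]
 [ 1.      0.      0.    ]
 [ 0.     -0.0008 -1.    ]]
bay view [ -3.2679 -11.9707  -9.3293  -1.9978   5.7792   7.4212]
```

{"fn": "jog_arm", "kwargs": {"rows": [[-6.7,-14.6,-6.8,-2,5.8,7.4,1],[-6.7,-14.6,-6.8,-2,5.8,7.4,1],[-6.7,-14.6,-6.8,-2,5.8,7.4,1],[-6.7,-14.6,-6.8,-2,5.8,7.4,1],[-6.7,-14.6,-6.8,-2,5.8,7.4,1],[-6.7,-14.6,-6.8,-2,5.8,7.4,1],[-6.7,-14.6,-6.8,-2,5.8,7.4,1],[-6.7,-14.6,-6.8,-2,5.8,7.4,1]]}}

```text
t: 0.95
position: [0.554, -0.0672, 0.2929]
eef_rot: [[0.53, 0.79, 0.308], [0.684, -0.613, 0.395], [0.5, 0.001, -0.866]]
ft_force: [0.5, 0.4, 0.3]
grip_width: 0.0912
```

Run:
```python
from h import *
p,_=snap('wrist','pics/w1.png');np.savez('w1.npz',p=p[0],R=p[1]);print(p,ctrl.sense()['t'],ctrl.sense()['joints'])
```

```text
(array([ 0.554 , -0.0672,  0.2929]), array([[ 0.5301,  0.7902,  0.3076],
       [ 0.6845, -0.6129,  0.3948],
       [ 0.5005,  0.0012, -0.8657]])) 1.0 [-22.2122   1.1973 120.5113  35.9233  55.2322  -4.6213]
```

View pics/w1.png

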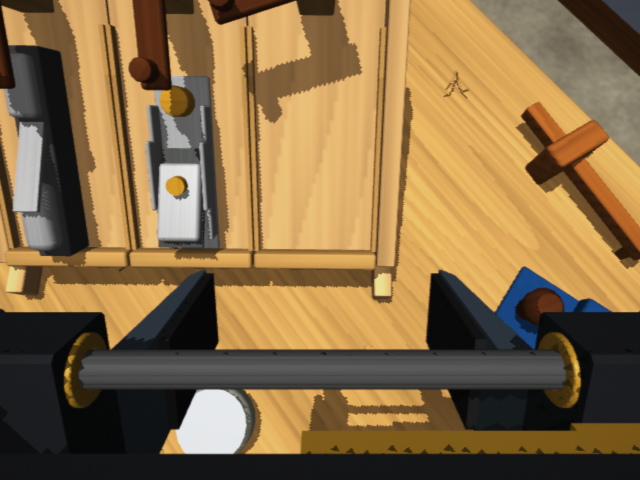

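Run:
```python
import cv2,numpy as np
w0,w1=cv2.imread('pics/wrist0.png'),cv2.imread('pics/w1.png')
def c(im,x,y,w,h): return cv2.resize(im[y:y+h,x:x+w],(w*2,h*2),interpolation=cv2.INTER_CUBIC)
top=np.hstack([c(w1,200,0,200,150),c(w1,200,150,200,150)])
bot=np.hstack([c(w0,90,130,200,150),c(w0,310,0,200,150)])
m=np.vstack([top,bot])
for i in range(0,800,40): cv2.line(m,(i,0),(i,8 if i%200 else 16),(0,0,255),1)
cv2.imwrite('pics/m.png',m)
```

```text
(no output)
```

View pics/m.png

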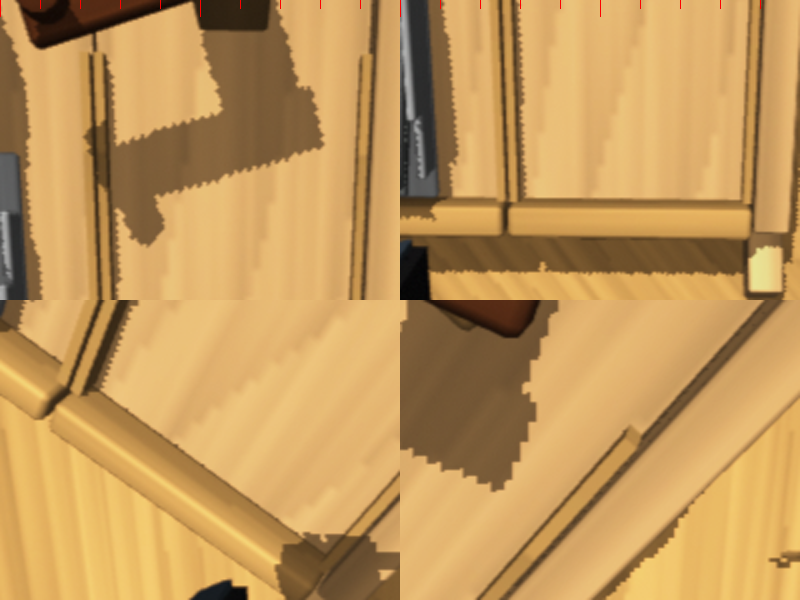

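```bash
cat > bay.py <<'E'
from h import *
def bay(v):
    a,b=v[3],np.radians(30);xb=np.array([np.cos(b)*np.cos(a),np.cos(b)*np.sin(a),np.sin(b)]);y=np.array([-np.sin(a),np.cos(a),0])
    return np.array(v[:3]),np.c_[xb,y,np.cross(xb,y)]
E
python3 - <<'E'
from bay import *
from scipy.optimize import least_squares
z=np.load('w1.npz');W1=cal('wrist',(z['p'],z['R']))
W0=cal('wrist',(np.array([.6996,0,.2243]),np.array([[0,1,-.0008],[1,0,0],[0,-.0008,-1]])))
obs=[(W1,(252.5,250),(0,60,20)),(W1,(375,253),(0,-60,20)),(W1,(253,26),('L',55,10)),(W1,(379,27),('L',-55,10)),
(W0,(124,174),(0,60,20)),(W0,(252.5,260),(0,-60,20)),(W0,(424,63.5),('L',-55,10))]
def f(v):
    o,B=bay(v[:4]);r=[]
    for c,p,q in obs:
        q=np.array([v[4] if k=='L' else k/1000 for k in q]);r.append(proj(c,o+B@q)-p)
    return np.ravel(r)
s=least_squares(f,[.59,-.02,.05,.91,.2],loss='soft_l1');print(s.x,np.degrees(s.x[3]),f(s.x).reshape(-1,2))
o,B=bay(s.x)
# keeper lower bar edge line in w1 -> underside/bottom edge, plane z=70 & 60mm
def onface(c,p,h):
    K,T=c;d=T[:3,:3]@np.linalg.inv(K)@np.array([*p,1.]);q=B.T@(T[:3,3]-o);e=B.T@d;return q+e*(h-q[2])/e[2]
for p in((220,23.5),(280,5),(222,2)):print(p,onface(W1,p,.06),onface(W1,p,.07),onface(W1,p,.086))
np.save('bay.npy',s.x[:4])
# plane view: guess
x=np.array([np.cos(.29),np.sin(.29),0])
for sg in(1,-1):
    R=np.c_[sg*x,np.cross([0,0,-1],sg*x),[0,0,-1]];print(move([.44,-.27,.2],R))
E
```

```text
[0.6029 0.0081 0.0412 0.8966 0.2004] 51.370332074854566 [[ 0.2614  0.2816]
 [ 0.4461 -0.8041]
 [ 0.1476  1.1339]
 [ 0.6906  1.8701]
 [-1.0336 -1.1835]
 [-0.3631  6.9402]
 [ 0.5603 -1.7355]]
(220, 23.5) [0.1939 0.0725 0.06  ] [0.1921 0.0702 0.07  ] [0.1892 0.0666 0.086 ]
(280, 5) [0.2072 0.0265 0.06  ] [0.205  0.0255 0.07  ] [0.2015 0.024  0.086 ]
(222, 2) [0.2087 0.0702 0.06  ] [0.2065 0.068  0.07  ] [0.2029 0.0645 0.086 ]
[-24.6098   3.3922  -3.4819  -1.8512  -5.8171   6.9608]
[-24.6098   3.3922  -3.4819   7.5292  -2.3961 -28.032 ]
```

Run:
```python
from bay import *
from scipy.optimize import least_squares
z=np.load('w1.npz');W1=cal('wrist',(z['p'],z['R']));D=cal('side')
W0=cal('wrist',(np.array([.6996,0,.2243]),np.array([[0,1,-.0008],[1,0,0],[0,-.0008,-1]])))
obs=[(W1,(252.5,250),(0,60,20)),(W1,(375,253),(0,-60,20)),(W1,(253,26),('L',55,10)),(W1,(379,27),('L',-55,10)),(W1,(129,249.5),(0,180,20)),
(W0,(124,174),(0,60,20)),(W0,(424,63.5),('L',-55,10)),
(D,(300,241),(0,60,20)),(D,(254.4,234.7),(0,180,20)),(D,(317.8,172.8),('L',55,10))]
def f(v):
    o,B=bay(v[:4]);r=[]
    for c,p,q in obs:
        q=np.array([v[4] if k=='L' else k/1000 for k in q]);r.append(proj(c,o+B@q)-p)
    return np.ravel(r)
s=least_squares(f,[.59,-.02,.05,.91,.2],loss='soft_l1');print(s.x,np.degrees(s.x[3]));print(f(s.x).reshape(-1,2))
np.save('bay.npy',s.x[:4])
```

```text
[0.6024 0.0074 0.0433 0.8964 0.2004] 51.3619453244396
[[-0.0576  0.6483]
 [ 0.7647 -0.4094]
 [-0.1789  0.2531]
 [ 1.104   1.0144]
 [ 0.3786 -0.7899]
 [-2.7622  0.0735]
 [ 0.4587 -0.6907]
 [-1.4555  0.1536]
 [ 0.3607 -0.0025]
 [-1.2441  1.2385]]
```

{"fn": "jog_arm", "kwargs": {"rows": [[-24.6,3.4,-3.5,-1.85,-5.8,7,1],[-24.6,3.4,-3.5,-1.85,-5.8,7,1],[-24.6,3.4,-3.5,-1.85,-5.8,7,1],[-24.6,3.4,-3.5,-1.85,-5.8,7,1],[-24.6,3.4,-3.5,-1.85,-5.8,7,1],[-24.6,3.4,-3.5,-1.85,-5.8,7,1],[-24.6,3.4,-3.5,-1.85,-5.8,7,1],[-24.6,3.4,-3.5,-1.85,-5.8,7,1],[-24.6,3.4,-3.5,-1.85,-5.8,7,1]]}}

```text
t: 1.9
position: [0.44, -0.2692, 0.2001]
eef_rot: [[0.959, 0.283, 0.002], [0.283, -0.959, 0.003], [0.003, -0.003, -1.0]]
ft_force: [0.5, 0.2, 0.4]
grip_width: 0.091
```

Run:
```python
from h import *
p,_=snap('wrist','pics/w2.png');np.savez('w2.npz',p=p[0],R=p[1]);print(p,ctrl.sense()['t'],ctrl.sense()['joints'])
```

```text
(array([ 0.44  , -0.2692,  0.2001]), array([[ 0.959 ,  0.2833,  0.002 ],
       [ 0.2833, -0.959 ,  0.0033],
       [ 0.0028, -0.0026, -1.    ]])) 1.95 [-34.1721   6.9966 121.3187   0.2702  51.6938  39.2382]
```

View pics/w2.png

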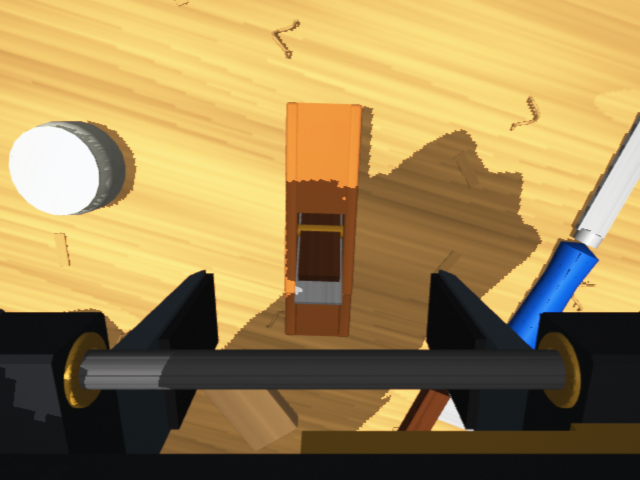

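```bash
python3 - <<'E'
from h import *
z=np.load('w2.npz');W=cal('wrist',(z['p'],z['R']))
a=[onz(W,p,.054) for p in((286,102),(361,105))]+[onz(W,p,.046) for p in((285,335),(349,336))]
for q in a:print(q)
print(np.linalg.norm(a[0]-a[1]),np.linalg.norm(a[2]-a[3]))
t=(a[0]+a[1])/2;h=(a[2]+a[3])/2;d=(t-h)[:2];print('toe',t,'heel',h,'len',np.linalg.norm(d),'yaw',np.degrees(np.arctan2(d[1],d[0])),'mid',(t+h)/2)
# height check: toe top corner vs side/scene view
for n in('side','scene'):print(n,[proj(cal(n),q) for q in a])
E
python3 - <<'E'
import cv2,numpy as np
a=cv2.imread('pics/side0.png')[310:400,250:360];b=cv2.imread('pics/scene0.png')[255:325,185:285]
m=np.vstack([cv2.resize(a,(550,450),interpolation=2)[:, :],cv2.resize(b,(550,385),interpolation=2)])
cv2.imwrite('pics/m2.png',cv2.resize(np.hstack([cv2.resize(a,(396,324),interpolation=2),np.pad(cv2.resize(b,(400,280),interpolation=2),((0,44),(0,0),(0,0)))]),None,fx=1,fy=1))
E
```

```text
[ 0.5176 -0.2207  0.054 ]
[ 0.5302 -0.2698  0.054 ]
[ 0.3441 -0.2663  0.046 ]
[ 0.3581 -0.3162  0.046 ]
0.050697426635715775 0.05180927201460911
toe [ 0.5239 -0.2452  0.054 ] heel [ 0.3511 -0.2913  0.046 ] len 0.17881147872335681 yaw 14.911895805787108 mid [ 0.4375 -0.2682  0.05  ]
side [array([330.4083, 317.1952]), array([345.6703, 331.4318]), array([262.6922, 364.8728]), array([277.8584, 381.9451])]
scene [array([271.6841, 285.0121]), array([263.3   , 303.6855]), array([202.8762, 264.9938]), array([193.3556, 283.1157])]
```

View pics/m2.png

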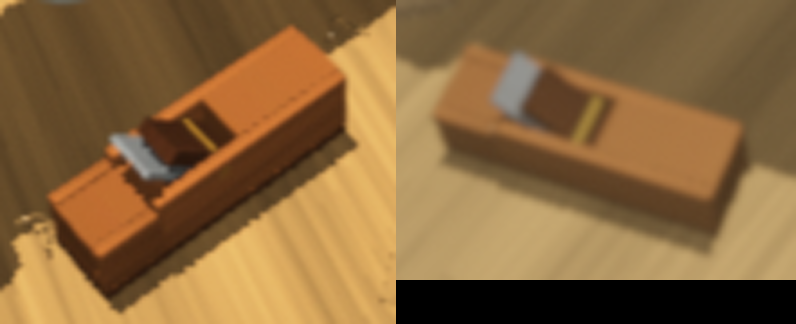

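Run:
```python
from h import *
a=np.radians(14.9);x=np.array([np.cos(a),np.sin(a),0]);R=np.c_[x,np.cross([0,0,-1],x),[0,0,-1]]
print(move([.4375,-.2682,.10],R),move([.4375,-.2682,.024],R))
```

```text
[-0.225  -0.15   10.0142 -0.0287 -0.0313  0.3045] [-0.2459 -0.1313 17.6142 -0.0287 -0.0313  0.3045]
```

{"fn": "jog_arm", "kwargs": {"rows": [[-0.23,-0.15,4,-0.03,-0.03,0.3,1],[-0.23,-0.15,8,-0.03,-0.03,0.3,1],[-0.24,-0.14,11,-0.03,-0.03,0.3,1],[-0.24,-0.14,14,-0.03,-0.03,0.3,1],[-0.24,-0.13,16,-0.03,-0.03,0.3,1],[-0.25,-0.13,17.6,-0.03,-0.03,0.3,1],[-0.25,-0.13,17.6,-0.03,-0.03,0.3,1]]}}

```text
t: 2.65
position: [0.436, -0.2678, 0.0223]
eef_rot: [[0.967, 0.256, -0.003], [0.256, -0.967, 0.002], [-0.002, -0.002, -1.0]]
ft_force: [-0.8, -0.0, 0.8]
grip_width: 0.0911
```

{"fn": "jog_arm", "kwargs": {"rows": [[0,0,0,0,0,0,-0.2],[0,0,0,0,0,0,-0.2],[0,0,0,0,0,0,-0.2],[0,0,0,0,0,0,-0.2],[0,0,0,0,0,0,-0.2],[0,0,0,0,0,0,-0.2],[0,0,0,0,0,0,-0.2],[0,0,0,0,0,0,-0.2]], "squeeze": 40}}

```text
t: 3.45
position: [0.4369, -0.2687, 0.0241]
eef_rot: [[0.967, 0.255, -0.001], [0.255, -0.967, -0.0], [-0.001, -0.0, -1.0]]
ft_force: [-1.9, 1.0, 7.5]
grip_width: 0.0518
```

```bash
cat > tgt.py <<'E'
from bay import *
import sys
# bay-frame TCP targets (mm), optional yaw fix
v=np.load('bay.npy');o,B=bay(v);R=np.c_[B[:,0],-B[:,1],-B[:,2]]
s=ctrl.sense();print('now in bay mm',B.T@(s['position']-o)*1000,'rotdev',np.degrees(Rn.from_matrix(R.T@s['eef_rot']).as_rotvec()),'t',s['t'],'F bay',B.T@s['ft_force'],'w',s['grip_width'])
for a in sys.argv[1:]:
    print(a,move(o+B@(np.array(eval(a))/1000.),R))
E
python3 tgt.py 110,0,110
```

```text
now in bay mm [-285.8049  -43.1502  142.8534] rotdev [ -9.5581 -29.0034  35.7252] t 3.45 F bay [3.4132 2.1284 6.656 ] w 0.051833402938714496
110,0,110 [ 26.2655 -24.8679 -16.9629   1.9116   5.8007  -7.145 ]
```

{"fn": "jog_arm", "kwargs": {"rows": [[0,0,-0.5,0,0,0,-0.2],[0,0,-1.5,0,0,0,-0.2],[0,0,-4,0,0,0,-0.2],[0,0,-7,0,0,0,-0.2],[0,0,-11,0,0,0,-0.2],[0,0,-15,0,0,0,-0.2],[0,0,-18,0,0,0,-0.2],[0,0,-20,0,0,0,-0.2],[0,0,-20,0,0,0,-0.2]]}}

```text
t: 4.35
position: [0.4379, -0.2692, 0.2268]
eef_rot: [[0.967, 0.255, 0.003], [0.255, -0.967, -0.003], [0.002, 0.003, -1.0]]
ft_force: [-0.4, -0.1, -5.1]
grip_width: 0.0518
```

```bash
python3 tgt.py 110,0,110
```

```text
now in bay mm [-184.2837  -44.2438  318.3061] rotdev [ -9.7921 -28.9046  35.6469] t 4.35 F bay [-2.8655  0.2403 -4.2034] w 0.051849632891056464
110,0,110 [ 26.1944 -24.9497   3.2991   1.9584   5.7809  -7.1294]
```

{"fn": "jog_arm", "kwargs": {"rows": [[2,-1.9,0,0.15,0.45,-0.55,-0.2],[5,-4.8,0,0.4,1.1,-1.4,-0.2],[8.5,-8,0,0.65,1.9,-2.3,-0.2],[12,-11.4,0,0.9,2.6,-3.3,-0.2],[15.5,-14.8,0.5,1.16,3.4,-4.2,-0.2],[19,-18,1.5,1.4,4.2,-5.2,-0.2],[22,-21,2.5,1.65,4.9,-6,-0.2],[24.5,-23.3,3,1.83,5.4,-6.7,-0.2],[26.2,-25,3.3,1.96,5.78,-7.13,-0.2],[26.2,-25,3.3,1.96,5.78,-7.13,-0.2]]}}

```text
t: 5.35
position: [0.6257, 0.0419, 0.1879]
eef_rot: [[0.542, 0.783, 0.305], [0.676, -0.622, 0.394], [0.499, -0.008, -0.867]]
ft_force: [0.0, -0.6, -5.4]
grip_width: 0.0519
```

```bash
python3 tgt.py 95,0,50
python3 - <<'E'
from h import *
p,im=snap('wrist','pics/w3.png');np.savez('w3.npz',p=p[0],R=p[1])
p,im2=snap('side','pics/s3.png')
im=im[0:420,120:520];im2=cv2.resize(im2[130:290,210:390],(472,420),interpolation=2)[:, :400]
cv2.imwrite('pics/m3.png',np.hstack([im,im2])[:,:,::-1])
E
```

```text
now in bay mm [108.2697   3.3668 104.5461] rotdev [ 0.4548 -0.0957  0.0776] t 5.35 F bay [-3.0813 -0.3969 -4.4297] w 0.05188020867131073
95,0,50 [-1.3174  0.3818  5.454  -0.091   0.0191 -0.0155]
```

View pics/m3.png

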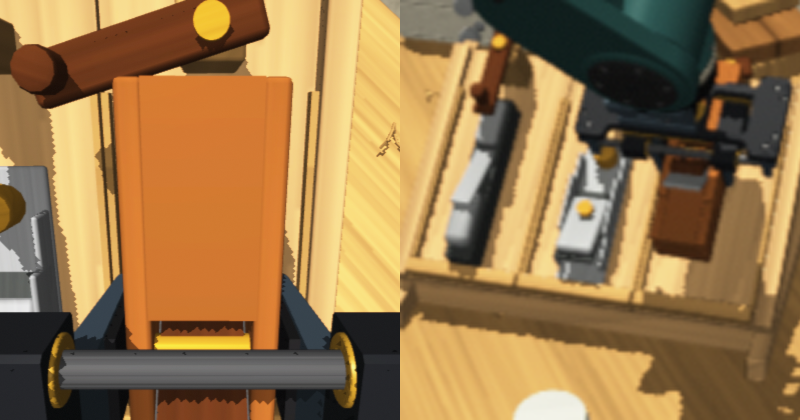

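```bash
cat > fit.py <<'E'
from bay import *
from scipy.optimize import least_squares
def W(f): z=np.load(f);return cal('wrist',(z['p'],z['R']))
W1,W3,D=W('w1.npz'),W('w3.npz'),cal('side')
W0=cal('wrist',(np.array([.6996,0,.2243]),np.array([[0,1,-.0008],[1,0,0],[0,-.0008,-1]])))
obs=[(W1,(252.5,250),(0,60,20)),(W1,(375,253),(0,-60,20)),(W1,(253,26),('L',55,10)),(W1,(379,27),('L',-55,10)),(W1,(129,249.5),(0,180,20)),
(W0,(124,174),(0,60,20)),(W0,(424,63.5),('L',-55,10)),
(D,(300,241),(0,60,20)),(D,(254.4,234.7),(0,180,20)),(D,(317.8,172.8),('L',55,10)),
(W3,(233,93),('L',55,10)),(W3,(428,92),('L',-55,10)),(W3,(331,19),(223,0,73)),(W3,(157,65),'K')]
def f(v):
    o,B=bay(v[:4]);r=[]
    for c,p,q in obs:
        q=np.array([.223-.066*np.cos(v[5]),.066*np.sin(v[5]),.088]) if q=='K' else np.array([v[4] if k=='L' else k/1000 for k in q]);r.append(proj(c,o+B@q)-p)
    return np.ravel(r)
for z in(None,.05):
    g=f if z is None else (lambda v:f(np.r_[v[:2],.05,v[3:]]))
    s=least_squares(g,[.59,-.02,.045,.91,.2,1.3],loss='soft_l1');print(s.x,np.degrees(s.x[3]),s.cost);print(g(s.x).reshape(-1,2).round(1).tolist())
    if z is None: np.save('bay.npy',s.x[:4])
E
python3 fit.py; python3 tgt.py 95,0,50
```

```text
[0.6031 0.0075 0.0449 0.9005 0.1987 1.2989] 51.5953888842273 15.765187543751548
[[0.2, -0.1], [1.5, -1.6], [-0.6, 0.6], [1.0, 1.0], [0.2, -1.0], [-2.9, 0.5], [-0.3, -0.0], [-1.3, -0.4], [0.5, -0.4], [-1.4, 1.2], [-3.1, -0.7], [0.4, -0.6], [-0.7, 1.0], [5.6, -0.4]]
[ 0.6023  0.0057 -0.1413  0.9039  0.1977  1.2801] 51.790459180426645 32.951336986559426
[[-0.1, 1.0], [2.8, -0.9], [-1.7, -0.2], [1.8, -0.2], [-1.8, 0.5], [-6.9, 4.2], [-2.0, 3.5], [-1.4, -1.3], [0.1, -1.2], [-1.8, 0.4], [-5.2, -0.4], [2.6, -1.0], [-0.5, -4.2], [1.5, -0.3]]
now in bay mm [106.1186   2.8933 104.992 ] rotdev [ 0.2287 -0.1448  0.3876] t 5.45 F bay [-2.2902 -0.2425 -4.7652] w 0.051752819406238694
95,0,50 [-1.0959  0.3187  5.5008 -0.0457  0.029  -0.0775]
```

{"fn": "jog_arm", "kwargs": {"rows": [[-0.3,0.1,1.5,-0.02,0.03,-0.04,-0.2],[-0.6,0.2,3,-0.05,0.03,-0.08,-0.2],[-0.8,0.3,4.5,-0.05,0.03,-0.08,-0.2],[-0.9,0.3,5.5,-0.05,0.03,-0.08,-0.2],[-0.9,0.3,6.2,-0.05,0.03,-0.08,-0.2],[-0.9,0.3,6.6,-0.05,0.03,-0.08,-0.2],[-0.9,0.3,6.6,-0.05,0.03,-0.08,-0.2],[-0.9,0.3,6.6,-0.05,0.03,-0.08,-0.2]]}}

```text
t: 6.25
position: [0.6444, 0.058, 0.1292]
eef_rot: [[0.536, 0.784, 0.314], [0.678, -0.621, 0.392], [0.502, 0.003, -0.865]]
ft_force: [-0.1, 0.3, -4.6]
grip_width: 0.0521
```

```bash
python3 tgt.py 96,0,30
```

```text
now in bay mm [98.6127 -0.9898 40.4019] rotdev [-0.142   0.1409 -0.0708] t 6.25 F bay [-2.1743  0.2159 -4.0993] w 0.05211391220604798
96,0,30 [-0.2637 -0.1019  1.0393  0.0284 -0.0282  0.0142]
```

{"fn": "jog_arm", "kwargs": {"rows": [[-0.1,-0.1,0.2,0.03,-0.03,0,-0.2],[-0.15,-0.1,0.4,0.03,-0.03,0,-0.2],[-0.15,-0.1,0.55,0.03,-0.03,0,-0.2],[-0.15,-0.1,0.7,0.03,-0.03,0,-0.2],[-0.15,-0.1,0.8,0.03,-0.03,0,-0.2],[-0.15,-0.1,0.8,0.03,-0.03,0,-0.2],[-0.15,-0.1,0.8,0.03,-0.03,0,-0.2]]}}

```text
t: 6.95
position: [0.6451, 0.0608, 0.1212]
eef_rot: [[0.537, 0.784, 0.31], [0.679, -0.62, 0.392], [0.5, 0.0, -0.866]]
ft_force: [-0.3, -0.1, -5.0]
grip_width: 0.0522
```

```bash
python3 tgt.py 96,0,30
```

```text
now in bay mm [96.8485  0.1675 32.1005] rotdev [ 0.0312 -0.0256 -0.0602] t 6.95 F bay [-2.7359  0.1141 -4.1972] w 0.052210172007007734
96,0,30 [-0.0848  0.0168  0.2101 -0.0062  0.0051  0.012 ]
```

{"fn": "jog_arm", "kwargs": {"rows": [[-0.05,0,0.1,0,0,0,-0.2],[-0.05,0,0.2,0,0,0,-0.2],[-0.05,0,0.25,0,0,0,-0.2],[-0.05,0,0.3,0,0,0,-0.2],[-0.05,0,0.3,0,0,0,-0.2]]}}

```text
t: 7.45
position: [0.6454, 0.0611, 0.1196]
eef_rot: [[0.537, 0.785, 0.31], [0.679, -0.62, 0.392], [0.5, 0.0, -0.866]]
ft_force: [-24.0, -15.9, 28.9]
grip_width: 0.0519
```

{"fn": "jog_arm", "kwargs": {"rows": [[0,0,0.05,0,0,0,-0.2],[0,0,0.1,0,0,0,-0.2],[0,0,0.15,0,0,0,-0.2],[0,0,0.15,0,0,0,-0.2]]}}

```text
t: 7.85
position: [0.6459, 0.0617, 0.119]
eef_rot: [[0.537, 0.785, 0.31], [0.679, -0.62, 0.393], [0.501, -0.0, -0.865]]
ft_force: [-32.2, -18.8, 39.7]
grip_width: 0.0516
```

```bash
python3 tgt.py 96,0,27
```

```text
now in bay mm [96.7567  0.1172 29.6402] rotdev [ 0.051   0.0616 -0.0795] t 7.85 F bay [-10.2348  13.5655  51.8   ] w 0.051626746720300896
96,0,27 [-0.076   0.0119  0.2639 -0.0102 -0.0123  0.0159]
```

{"fn": "jog_arm", "kwargs": {"rows": [[0,0,-0.2,0,0,0,-0.2],[0,0,-0.25,0,0,0,-0.2],[-0.2,0,-0.25,0,0,0,-0.2],[-0.3,0,-0.25,0,0,0,-0.2],[-0.4,0,-0.25,0,0,0,-0.2],[-0.4,0,-0.25,0,0,0,-0.2]]}}

```text
t: 8.45
position: [0.6432, 0.0585, 0.1169]
eef_rot: [[0.538, 0.784, 0.31], [0.679, -0.62, 0.392], [0.499, -0.0, -0.866]]
ft_force: [-0.0, 1.1, -4.6]
grip_width: 0.0516
```

```bash
python3 tgt.py 90,0,30
```

```text
now in bay mm [92.0853  0.2561 29.905 ] rotdev [ 0.0447 -0.0392 -0.0483] t 8.45 F bay [-1.618   0.6607 -4.435 ] w 0.05157675384442019
90,0,30 [-0.2086  0.0254 -0.0094 -0.0089  0.0078  0.0097]
```

{"fn": "jog_arm", "kwargs": {"rows": [[-0.1,0,0,0,0,0,-0.2],[-0.2,0,0,0,0,0,-0.2],[-0.25,0,0,0,0,0,-0.2],[-0.25,0,0,0,0,0,-0.2]]}}

```text
t: 8.85
position: [0.642, 0.0568, 0.1159]
eef_rot: [[0.537, 0.784, 0.31], [0.679, -0.62, 0.392], [0.5, 0.0, -0.866]]
ft_force: [0.4, -0.1, -4.6]
grip_width: 0.0519
```

{"fn": "jog_arm", "kwargs": {"rows": [[-0.05,0,0,0,0,0,-0.2],[-0.1,0,0,0,0,0,-0.2],[-0.15,0,0,0,0,0,-0.2],[-0.15,0,0,0,0,0,-0.2]]}}

```text
t: 9.25
position: [0.6412, 0.0558, 0.1153]
eef_rot: [[0.537, 0.784, 0.31], [0.679, -0.62, 0.392], [0.5, 0.0, -0.866]]
ft_force: [0.5, 0.8, -4.2]
grip_width: 0.0517
```

```bash
python3 tgt.py 85,0,30
```

```text
now in bay mm [88.4149  0.1395 30.1716] rotdev [ 0.029  -0.0142 -0.0543] t 9.25 F bay [-1.3222  0.102  -4.112 ] w 0.05170984501859836
85,0,30 [-0.3415  0.0136  0.0172 -0.0058  0.0028  0.0109]
```

{"fn": "jog_arm", "kwargs": {"rows": [[-0.05,0,0,0,0,0,-0.2],[-0.1,0,0,0,0,0,-0.2],[-0.15,0,0,0,0,0,-0.2],[-0.15,0,0,0,0,0,-0.2]]}}

```text
t: 9.65
position: [0.6412, 0.0556, 0.1154]
eef_rot: [[0.537, 0.784, 0.311], [0.679, -0.62, 0.393], [0.501, -0.0, -0.865]]
ft_force: [2.5, 10.4, 0.8]
grip_width: 0.0521
```

{"fn": "jog_arm", "kwargs": {"rows": [[-0.05,0,0,0,0,0,-0.2],[-0.1,0,0,0,0,0,-0.2],[-0.15,0,0,0,0,0,-0.2],[-0.15,0,0,0,0,0,-0.2]]}}

```text
t: 10.05
position: [0.6411, 0.0554, 0.1156]
eef_rot: [[0.536, 0.785, 0.312], [0.678, -0.62, 0.395], [0.503, -0.001, -0.864]]
ft_force: [6.4, 18.8, 5.3]
grip_width: 0.052
```

```bash
python3 tgt.py 85,0,30
```

```text
now in bay mm [88.2308  0.0023 30.663 ] rotdev [ 0.0739  0.2048 -0.05  ] t 10.05 F bay [18.8411  6.6485 -4.7744] w 0.05204186649862264
85,0,30 [-0.3233  0.      0.0651 -0.0148 -0.041   0.01  ]
```

{"fn": "jog_arm", "kwargs": {"rows": [[0.15,0,0,0,0,0,-0.2],[0.25,0,0,0,0,0,-0.2],[0.25,0,0.05,0,0,0,-0.2],[0.25,0,0.1,0,0,0,-0.2],[0.25,0,0.1,0,0,0,-0.2]]}}

```text
t: 10.55
position: [0.6416, 0.0558, 0.1148]
eef_rot: [[0.537, 0.784, 0.311], [0.679, -0.62, 0.392], [0.501, 0.0, -0.866]]
ft_force: [-4.2, 1.0, 9.2]
grip_width: 0.0523
```

```bash
python3 tgt.py 88,0,30
```

```text
now in bay mm [88.384  -0.1162 29.6677] rotdev [ 0.0243  0.0339 -0.0703] t 10.55 F bay [3.0089 3.8962 8.9138] w 0.05233866425750981
88,0,30 [-0.0384 -0.0117 -0.0332 -0.0049 -0.0068  0.0141]
```

{"fn": "jog_arm", "kwargs": {"rows": [[0,0,0,0,0,0,0.2],[0,0,0,0,0,0,0.3],[0,0,0,0,0,0,0.4],[0,0,0,0,0,0,0.5],[0,0,0,0,0,0,0.5],[0,0,0,0,0,0,0.5]]}}

```text
t: 11.15
position: [0.6412, 0.0558, 0.1141]
eef_rot: [[0.537, 0.784, 0.31], [0.679, -0.62, 0.392], [0.5, 0.0, -0.866]]
ft_force: [-0.3, 0.3, -0.2]
grip_width: 0.0683
```

{"fn": "jog_arm", "kwargs": {"rows": [[0,0,-0.5,0,0,0,0.5],[0,0,-1.5,0,0,0,0.5],[0,0,-3,0,0,0,0.5],[0,0,-5,0,0,0,0.5],[0,0,-8,0,0,0,0.5],[0,0,-11,0,0,0,0.5],[-1.5,0,-13,0,0,0,0.5],[-3,0,-15,0,0,0,0.5],[-3,0,-15,0,0,0,0.5]]}}

```text
t: 12.05
position: [0.5779, -0.0253, 0.2314]
eef_rot: [[0.537, 0.783, 0.313], [0.679, -0.622, 0.39], [0.5, 0.003, -0.866]]
ft_force: [0.9, 0.1, -0.5]
grip_width: 0.0683
```

```bash
python3 tgt.py 88,0,110
python3 - <<'E'
from h import *
p,im=snap('wrist','pics/w4.png');np.savez('w4.npz',p=p[0],R=p[1])
p,im2=snap('side','pics/s4.png')
im=im[0:420,120:520];im2=cv2.resize(im2[130:290,210:390],(472,420),interpolation=2)[:, :400]
cv2.imwrite('pics/m4.png',np.hstack([im,im2])[:,:,::-1])
E
```

```text
now in bay mm [ 57.3719  -0.6297 182.2098] rotdev [-0.1639  0.0079 -0.0405] t 12.05 F bay [ 0.2643 -0.627  -0.7193] w 0.06828073405810191
88,0,110 [ 3.0619 -0.0815  7.2212  0.0328 -0.0016  0.0081]
```

View pics/m4.png

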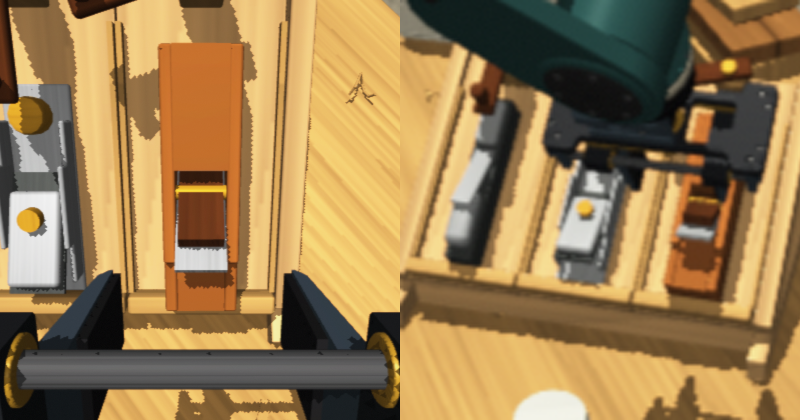

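```bash
python3 - <<'E'
from bay import *
z=np.load('w3.npz');W=cal('wrist',(z['p'],z['R']));o,B=bay(np.load('bay.npy'))
def onface(c,p,h):
    K,T=c;d=T[:3,:3]@np.linalg.inv(K)@np.array([*p,1.]);q=B.T@(T[:3,3]-o);e=B.T@d;return (q+e*(h-q[2])/e[2])*1000
for p,h in(((331,19),.0785),((331,19),.0735),((157,65),.1),((157,65),.094)):print(p,h,onface(W,p,h))
E
python3 tgt.py 150,45,150
```

```text
(331, 19) 0.0785 [222.3179  -0.2016  78.5   ]
(331, 19) 0.0735 [223.2637  -0.2635  73.5   ]
(157, 65) 0.1 [203.9336  61.3415 100.    ]
(157, 65) 0.094 [204.5422  63.5197  94.    ]
now in bay mm [ 57.9887  -0.3294 180.309 ] rotdev [-0.0792 -0.0036 -0.0291] t 12.15 F bay [ 0.3078 -0.4698  0.0284] w 0.06812843444430663
150,45,150 [ 9.2036 -4.5325  3.0241  0.0158  0.0007  0.0058]
```

{"fn": "jog_arm", "kwargs": {"rows": [[2,-1,0.5,0,0,0,-0.2],[5,-2.5,1,0,0,0,-0.2],[8.5,-4,2,0,0,0,-0.2],[12,-5.3,2.7,0,0,0,-0.2],[14.6,-6.2,3,0,0,0,-0.2],[14.6,-6.2,3,0,0,0,-0.2],[14.6,-6.2,3,0,0,0,-0.2]]}}

```text
t: 12.85
position: [0.6175, 0.1268, 0.2757]
eef_rot: [[0.536, 0.785, 0.309], [0.68, -0.619, 0.392], [0.499, -0.0, -0.866]]
ft_force: [-0.3, -0.7, 0.4]
grip_width: 0.0363
```

```bash
python3 tgt.py 204,62,92
python3 - <<'E'
from h import *
p,im=snap('wrist','pics/w5.png');np.savez('w5.npz',p=p[0],R=p[1])
E
```

```text
now in bay mm [204.0304  62.8934 148.6307] rotdev [ 0.0847 -0.0447 -0.1379] t 12.85 F bay [-0.4707 -0.1909  0.7551] w 0.03627358395704021
204,62,92 [ 0.0012  0.0977  5.6629 -0.0169  0.0089  0.0276]
```

View pics/w5.png

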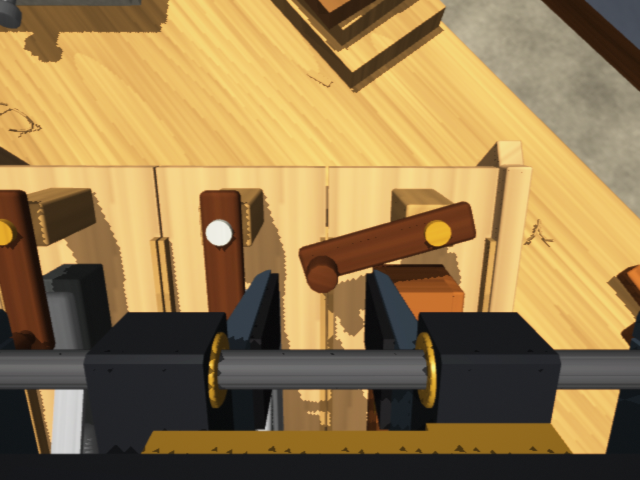

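Run:
```python
from bay import *
W=cal('wrist',tuple(np.load('w5.npz')[k] for k in('p','R')));W3=cal('wrist',tuple(np.load('w3.npz')[k] for k in('p','R')));o,B=bay(np.load('bay.npy'))
def onface(c,p,h):
    K,T=c;d=T[:3,:3]@np.linalg.inv(K)@np.array([*p,1.]);q=B.T@(T[:3,3]-o);e=B.T@d;return (q+e*(h-q[2])/e[2])*1000
for p,h in(((438,233),.0785),((321,273),.1),((321,273),.094)):print(p,h,onface(W,p,h))
for a,b in(((331,19),(438,233)),((156,65),(321,273))):
    X,e=tri(W3,a,W,b);print(B.T@(X-o)*1000,e)
```

```text
(438, 233) 0.0785 [221.4322  -0.9469  78.5   ]
(321, 273) 0.1 [205.7499  63.4297 100.    ]
(321, 273) 0.094 [203.4888  63.4542  94.    ]
[221.9607  -0.2701  80.6188] 0.2806746901914147
[204.2752  63.3364  95.8353] 0.3917955455836088
```

{"fn": "jog_arm", "kwargs": {"rows": [[0,0.1,1,0,0,0,-0.2],[0,0.1,2.2,0,0,0,-0.2],[0,0.1,3,0,0,0,-0.2],[0,0.1,3.5,0,0,0,-0.2],[0,0.1,3.5,0,0,0,-0.2]]}}

```text
t: 13.4
position: [0.6292, 0.1393, 0.2445]
eef_rot: [[0.538, 0.784, 0.309], [0.679, -0.62, 0.392], [0.499, -0.001, -0.867]]
ft_force: [-0.2, -0.4, 0.6]
grip_width: 0.0364
```

```bash
python3 tgt.py 204,63,92
```

```text
now in bay mm [203.1811  61.4658 113.1168] rotdev [ 0.0885 -0.0811 -0.0248] t 13.4 F bay [-0.0917 -0.0395  0.7174] w 0.03640988651672725
204,63,92 [ 0.0849 -0.1501  2.1118 -0.0177  0.0162  0.005 ]
```

{"fn": "jog_arm", "kwargs": {"rows": [[0.1,-0.15,0.5,-0.02,0.02,0,-0.2],[0.1,-0.15,1,-0.02,0.02,0,-0.2],[0.1,-0.15,1.5,-0.02,0.02,0,-0.2],[0.1,-0.15,1.9,-0.02,0.02,0,-0.2],[0.1,-0.15,2,-0.02,0.02,0,-0.2],[0.1,-0.15,2,-0.02,0.02,0,-0.47],[0.1,-0.15,2,-0.02,0.02,0,-0.47],[0.1,-0.15,2,-0.02,0.02,0,-0.47]], "squeeze": 5}}

```text
t: 14.2
position: [0.635, 0.1486, 0.2291]
eef_rot: [[0.537, 0.784, 0.313], [0.679, -0.621, 0.392], [0.501, 0.002, -0.865]]
ft_force: [0.5, 0.5, -0.9]
grip_width: 0.0244
```

```bash
python3 tgt.py
python3 - <<'E'
import numpy as np
for t in np.radians(np.arange(70,-1,-7)):print(np.round((222-66*np.cos(t)-204.3,66*np.sin(t)-63.3),1))
E
```

```text
now in bay mm [204.9208  62.6506  94.2861] rotdev [-0.0848  0.0871 -0.0599] t 14.2 F bay [ 0.1535 -0.1135 -1.1172] w 0.024390526156178025
[-4.9 -1.3]
[-12.3  -4.5]
[-19.2  -8.6]
[-25.6 -13.5]
[-31.3 -19.1]
[-36.4 -25.4]
[-40.6 -32.3]
[-43.9 -39.6]
[-46.3 -47.3]
[-47.8 -55.3]
[-48.3 -63.3]
```

{"fn": "jog_arm", "kwargs": {"rows": [[-0.1,0.35,0,0,0,0,-0.47],[-0.6,0.6,0,0,0,0,-0.47],[-1.3,0.95,0,0,0,0,-0.47],[-2,1.35,0,0,0,0,-0.47],[-2.65,1.85,0,0,0,0,-0.47],[-3.2,2.4,0,0,0,0,-0.47],[-3.7,3,0,0,0,0,-0.47],[-4.1,3.7,0,0,0,0,-0.47],[-4.4,4.4,0,0,0,0,-0.47],[-4.65,5.2,0,0,0,0,-0.47]]}}

```text
t: 15.2
position: [0.6513, 0.0842, 0.2057]
eef_rot: [[0.537, 0.784, 0.313], [0.679, -0.621, 0.392], [0.501, 0.002, -0.865]]
ft_force: [-1.8, -0.0, -0.7]
grip_width: 0.0245
```

```bash
python3 tgt.py 156,0,94
python3 - <<'E'
from h import *
p,im=snap('side','pics/s6.png');p,im2=snap('wrist','pics/w6.png');np.savez('w6.npz',p=p[0],R=p[1])
E
```

```text
now in bay mm [158.3083   9.8823  94.2459] rotdev [-0.0946  0.0886 -0.0585] t 15.2 F bay [-1.3572  1.4266 -0.0782] w 0.02452122447945696
156,0,94 [-0.2319  0.988   0.0259  0.0189 -0.0177  0.0117]
```

{"fn": "jog_arm", "kwargs": {"rows": [[-0.1,0.5,0,0,0,0,-0.47],[-0.15,0.9,0,0,0,0,-0.47],[-0.2,1.1,0,0,0,0,-0.47],[-0.2,1.2,0,0,0,0,-0.47],[-0.2,1.2,0,0,0,0,-0.47]]}}

```text
t: 15.8
position: [0.6592, 0.0759, 0.2047]
eef_rot: [[0.537, 0.784, 0.313], [0.679, -0.621, 0.392], [0.501, 0.002, -0.865]]
ft_force: [-0.2, -0.0, -0.4]
grip_width: 0.024
```

{"fn": "jog_arm", "kwargs": {"rows": [[0,0.05,0,0,0,0,-0.47],[0,0.1,0,0,0,0,-0.47],[0,0.15,0,0,0,0,-0.47],[0,0.15,0,0,0,0,-0.47]]}}

```text
t: 16.2
position: [0.6602, 0.0751, 0.2047]
eef_rot: [[0.537, 0.784, 0.312], [0.679, -0.621, 0.392], [0.501, 0.002, -0.865]]
ft_force: [-0.9, 0.3, 1.3]
grip_width: 0.024
```

```bash
python3 tgt.py
```

```text
now in bay mm [156.387   -2.7921  94.1301] rotdev [-0.0695  0.0746 -0.0622] t 16.2 F bay [0.3986 0.9035 1.2435] w 0.024033346785034514
```

{"fn": "jog_arm", "kwargs": {"rows": [[0,0.05,0,0,0,0,-0.47],[0,0.1,0,0,0,0,-0.47],[0,0.1,0,0,0,0,-0.47]]}}

```text
t: 16.5
position: [0.6611, 0.0744, 0.2046]
eef_rot: [[0.537, 0.784, 0.312], [0.679, -0.621, 0.392], [0.501, 0.002, -0.865]]
ft_force: [-0.6, -0.4, 0.4]
grip_width: 0.0243
```

{"fn": "jog_arm", "kwargs": {"rows": [[0,0.05,0,0,0,0,-0.47],[0,0.1,0,0,0,0,-0.47],[0,0.1,0,0,0,0,-0.47]]}}

```text
t: 16.8
position: [0.6614, 0.0741, 0.2045]
eef_rot: [[0.537, 0.784, 0.311], [0.679, -0.621, 0.393], [0.501, 0.0, -0.865]]
ft_force: [-4.6, 2.6, 1.9]
grip_width: 0.0241
```

```bash
python3 tgt.py
```

```text
now in bay mm [156.2922  -4.2979  94.0017] rotdev [ 0.0022  0.0682 -0.0543] t 16.8 F bay [0.2401 5.1678 2.086 ] w 0.02411862920876238
```

{"fn": "jog_arm", "kwargs": {"rows": [[0,0.05,0,0,0,0,-0.47],[0,0.05,0,0,0,0,-0.47]]}}

```text
t: 17.0
position: [0.6615, 0.074, 0.2044]
eef_rot: [[0.537, 0.784, 0.311], [0.679, -0.62, 0.393], [0.501, -0.0, -0.865]]
ft_force: [-6.7, 3.7, 1.7]
grip_width: 0.0242
```

{"fn": "jog_arm", "kwargs": {"rows": [[0,-0.1,0,0,0,0,-0.47],[0,-0.25,0,0,0,0,-0.42],[0,-0.4,0,0,0,0,-0.35],[0,-0.4,-0.5,0,0,0,-0.3],[0,-0.4,-2,0,0,0,-0.3],[0,-0.4,-5,0,0,0,-0.3],[-2,-0.4,-9,0,0,0,-0.3],[-5,-0.4,-12,0,0,0,-0.3],[-8,-0.4,-13,0,0,0,-0.3],[-8,-0.4,-13,0,0,0,-0.3]]}}

```text
t: 18.0
position: [0.5738, -0.0317, 0.278]
eef_rot: [[0.538, 0.782, 0.314], [0.678, -0.623, 0.39], [0.501, 0.003, -0.865]]
ft_force: [0.1, -0.5, -0.5]
grip_width: 0.0319
```

```bash
python3 tgt.py
python3 - <<'E'
from h import *
p,im=snap('wrist','pics/w7.png');np.savez('w7.npz',p=p[0],R=p[1])
p,im2=snap('side','pics/s7.png')
im=im[0:420,120:520];im2=cv2.resize(im2[130:290,210:390],(472,420),interpolation=2)[:, :400]
cv2.imwrite('pics/m7.png',np.hstack([im,im2])[:,:,::-1])
E
```

```text
now in bay mm [ 74.0466  -1.3855 226.3025] rotdev [-0.2054  0.0683  0.0386] t 18.0 F bay [-0.4959 -0.3716 -0.29  ] w 0.0318563777518262
```

View pics/m7.png

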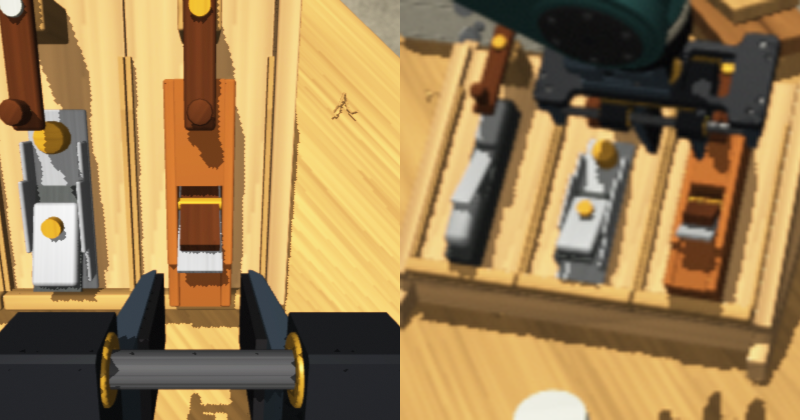

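```bash
python3 -c "
from workcell import ticket;print(ticket.close_job())"
```

```text
the job is handed in; nothing more can be done
None
```

The wooden plane is in the empty bay, and its keeper is swung closed over the toe. I handed the job in with the arm clear, about 18 s into the 54 s allowed.

- **Placing the plane:** I gripped it at mid-length and lowered it in small steps. Two contacts confirmed where it sits: the sole on the slope, then the heel on the ledge with about 19 N measured. I eased off to light contact before opening the fingers.
- **Closing the keeper:** I pushed the knob round its arc until the reaction rose from about 1 N to about 8 N, which I took as the closed stop, then backed off and lifted away.
- **Last picture:** The plane is in mid-bay and straight to about 1 mm, toe uphill. The keeper's screw (column 200) and knob (column 200) line up straight down the slope over the toe. The two other planes, and the part of the tin in view, look undisturbed; the chisel was out of that frame, but nothing touched it.
- **What disagreed:** My camera fit put the slope about 5–6 mm lower than the stated 50 mm. The contact force settled it in favour of the stated height. That first contact briefly pressed the sole on the slope with about 52 N through the gripped plane, well under the 120 N wrist limit. The 40 N limit is worded for the arm and gripper body, and neither touched anything, but this was the highest force I saw.

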